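# Washed lids back on their canisters

### The arm

A 7-joint arm with a two-finger parallel gripper is mounted at the origin on the work surface; the furniture and walls round the work are solid. World frame = base frame: x ahead of the robot, y to its left, z up, the work surface at z = 0. Lengths are in m, angles in rad, forces in N, time in s.
With the tool pointing down it reaches from about 0.425 to 0.925 m from the base axis. Payload 6.8 kg.
Tool frame: the origin (TCP) lies at the very end of the fingers, on their centre line; the grasp point (between the pads) lies 19 mm behind it; z points along the fingers, y is the line along which they close (so a half turn about z gives the same grasp; the last joint's range is limited). The gripper opens to 85 mm and grips with 20 to 120 N. Pads are 22 mm wide; open, the fingers measure 114 mm over their backs; the gripper's body (76 mm by 85 mm) begins 54 mm behind the grasp point. The pads swing forward as they close: fully open they stand 13 mm farther back than shut.
Start: joints at [1.059, 0.477, 0.022, 1.555, -0.011, 1.109, -0.083], TCP at [0.265, -0.621, 0.231] pointing down, gripper open.
Joint ranges: [-2.96, 2.96], [-0.34, 2.1], [-1.41, 1.46], [0.24, 2.44], [-1.37, 4.51], [0.17, 1.92], [-2.96, 2.96]. Speed limits (rad/s): [2.39, 2.39, 3.14, 3.14, 3.14, 3.14, 3.14].

### API

Orientations are given as a unit quaternion [w, x, y, z].
In Python, from station import bot gives the robot as it stands. The module is installed in compiled form; this text tells all that it offers.
- The arm moves only by the shell command python3 -m jog 'ROWS' [OPENING] [FORCE]. ROWS is JSON, a list of rows, each a list of 4 numbers: the shift along the tool's x, y, z in cm, then the turn about the tool's z in rad. In form: [[x, y, z, spin], ...]. A call has 1 to 20 rows; each row is the pose to reach, as a shift and turn from the pose commanded when the call began, along the tool's axes at that moment; what a row does not reach only later rows make up. A row lasts 1/12 s, in which the tool goes at most 41.7 mm and 7.16 degrees, less where a joint would pass 70% of its speed; a pose out of reach is approached as far as the arm can. A call with a gripper value outside its range is refused whole. OPENING is the closure, from -1 (fully open) to 1 (shut), set as the call begins (- or left out, the last holds). The fingers move at their own pace and stop on an object; FORCE is the grip in N (left out, the last holds). Time passes only in rows, so rows that repeat a pose let the fingers close. It gives the time, the measured TCP pose, the force, the opening and the grip force at its end, in the units of the state.
- bot.get_obs(): the state, without advancing time (a new reading comes with each control period).
- bot.read_camera(name): name is "side" or "top" or "wrist"; returns a dict with "pixels" (400x640x3 uint8, red, green, blue), "depth" (400x640 float32, m along the optical axis (not along the pixel's ray), 0 where there is no reading), "fovy" (degrees; the focal length in pixels is half the picture's height over the tangent of half this angle, whatever the lens; pixels are square), "cx", "cy" (the principal point, pixels), "pose" (4x4, takes a point from camera to world coordinates). Camera axes: x right, y down, z forward; pixel columns grow to the right and rows downward; lengths in m; the calibration is good to about 2 mm. A picture is of the moment at which its call begins.
- bot.hand_in(): hands the job in; it is judged then, once.
The state is a dict: "t": time; "q": joint angles; "joint_vel": joint speeds; "joint_torque": joint torques, N m; "eef_pos": TCP position; "tool_rot": TCP orientation; "contact_force": force on the tool from outside, world axes, zero at the start; "torque": the same for the moment, N m; "gripper_width": opening from 0.0 (shut) to 1.0 (fully open); "grasp_force": force on a finger pad.
Only numpy, scipy, OpenCV 4.12 (cv2) and the standard library are available. Lean on these libraries where they do the work, as an engineer would, in place of code of your own. Each camera call takes 0.05 s, during which the arm holds its last target. There are 200 camera calls.

### The job

The four canisters have been washed and their wooden lids are stacked up in one pile. Take the pile apart and put each lid back on the canister it fits, set down rather than dropped, fully home with its disc flat on the canister's rim. Leave the canisters standing where they are, do not topple the pile, and do not disturb the pepper mill and the prep bowl.

Things in the scene. Friction and masses are not known exactly. Their poses are not given: they have to be found in the camera images.
- canister_small: the smallest of four open round canisters of the same plain pale grey-white stoneware, loose, standing upright: 76 mm outside diameter, 70 mm tall, walls 6 mm, so the open mouth is 64 mm across; inside floor 7 mm up. Origin: centre of its underside; z up; about 0.45 kg
- canister_medium: the second smallest of four open round canisters of the same plain pale grey-white stoneware, loose, standing upright: 96 mm outside diameter, 80 mm tall, walls 6 mm, so the open mouth is 84 mm across; inside floor 7 mm up. Origin: centre of its underside; z up; about 0.6 kg
- canister_large: the second largest of four open round canisters of the same plain pale grey-white stoneware, loose, standing upright: 116 mm outside diameter, 90 mm tall, walls 6 mm, so the open mouth is 104 mm across; inside floor 7 mm up. Origin: centre of its underside; z up; about 0.75 kg
- canister_giant: the largest of four open round canisters of the same plain pale grey-white stoneware, loose, standing upright: 136 mm outside diameter, 100 mm tall, walls 6 mm, so the open mouth is 124 mm across; inside floor 7 mm up. Origin: centre of its underside; z up; about 0.9 kg
- lid_small: smallest wooden lid, top of the pile. Disc 78 mm wide, 7 thick; round knob 22-24 mm wide, 18 tall; hollow skirt 22 deep below, tapering from 54 to 46 mm wide, goes into the smallest canister. Origin: centre of the skirt's lower edge, z up; disc top at 29 mm, knob top at 47. Stacked, 29 mm above the next lid's origin; seated (disc on rim), 48 mm above the canister's origin. 60 g
- lid_medium: second smallest wooden lid, in the pile. Disc 98 mm wide, 7 thick; round knob 22-24 mm wide, 18 tall; hollow skirt 22 deep below, tapering from 74 to 66 mm wide, goes into the second smallest canister. Origin: centre of the skirt's lower edge, z up; disc top at 29 mm, knob top at 47. Stacked, 29 mm above the next lid's origin; seated (disc on rim), 58 mm above the canister's origin. 90 g
- lid_large: second largest wooden lid, in the pile. Disc 118 mm wide, 7 thick; round knob 22-24 mm wide, 18 tall; hollow skirt 22 deep below, tapering from 94 to 86 mm wide, goes into the second largest canister. Origin: centre of the skirt's lower edge, z up; disc top at 29 mm, knob top at 47. Stacked, 29 mm above the next lid's origin; seated (disc on rim), 68 mm above the canister's origin. 130 g
- lid_giant: largest wooden lid, bottom of the pile. Disc 138 mm wide, 7 thick; round knob 22-24 mm wide, 18 tall; hollow skirt 22 deep below, tapering from 114 to 106 mm wide, goes into the largest canister. Origin: centre of the skirt's lower edge, z up; disc top at 29 mm, knob top at 47. Stacked, 29 mm above the next lid's origin; seated (disc on rim), 78 mm above the canister's origin. 170 g
- the_pepper_mill: turned dark wooden pepper mill, 58 mm across, 170 mm tall, standing near the work; a bystander. Origin: centre of its underside
- the_prep_bowl: small cream prep bowl, 115 mm across, 50 mm tall, standing near the work; a bystander. Origin: centre of its underside
Not all that is in view belongs to the job. What is shaped like the lid_giant but yellow is not meant.

How it is judged:
At the end, for the whole second after the job is handed in: each lid sits on the canister of its own size: axes within 8 mm, height within 3 mm of fully home, level within 3.4 degrees; canisters upright, within 40 mm of where they stood; mill and bowl within 25 mm of where they stood; all released and at rest (horizontal distance between lid_small and canister_small below 0.008 m and z of lid_small in the frame of canister_small between 0.045 and 0.051 m and angle between each of lid_small, lid_medium, lid_large, lid_giant's own z axis and vertical below 0.06 rad and angle between each of canister_small, canister_medium, canister_large, canister_giant's own z axis and vertical below 0.05 rad and height (world z) of each of canister_small, canister_medium, canister_large, canister_giant below 0.004 m and distance of each of canister_small, canister_medium, canister_large, canister_giant from where it was at the start of the episode below 0.04 m and linear speed of each of lid_small, canister_small, lid_medium, canister_medium, lid_large, canister_large, lid_giant, canister_giant below 0.01 m/s and horizontal distance between lid_medium and canister_medium below 0.008 m and z of lid_medium in the frame of canister_medium between 0.055 and 0.061 m and horizontal distance between lid_large and canister_large below 0.008 m and z of lid_large in the frame of canister_large between 0.065 and 0.071 m and horizontal distance between lid_giant and canister_giant below 0.008 m and z of lid_giant in the frame of canister_giant between 0.075 and 0.081 m and distance of each of the_pepper_mill, the_prep_bowl from where it was at the start of the episode below 0.025 m); the robot touches nothing.
It fails at once if a lid is dropped (it falls free for more than about 2 cm) ((linear speed of lid_small above 0.6 m/s and contact force between the fingers and lid_small below 0.05 N) or (linear speed of lid_medium above 0.6 m/s and contact force between the fingers and lid_medium below 0.05 N) or (linear speed of lid_large above 0.6 m/s and contact force between the fingers and lid_large below 0.05 N) or (linear speed of lid_giant above 0.6 m/s and contact force between the fingers and lid_giant below 0.05 N)).
It fails at once if the stack is toppled or a lid tips over (a lid more than 35 degrees from level) (angle between any of lid_small, lid_medium, lid_large, lid_giant's own z axis and vertical above 0.61 rad).
It fails at once if a canister is knocked over or tilted (more than 20 degrees) (angle between any of canister_small, canister_medium, canister_large, canister_giant's own z axis and vertical above 0.35 rad).
It fails at once if a canister is pushed more than 40 mm from where it stood (distance of any of canister_small, canister_medium, canister_large, canister_giant from where it was at the start of the episode above 0.04 m).
It fails at once if the pepper mill or the prep bowl is moved more than 25 mm (distance of any of the_pepper_mill, the_prep_bowl from where it was at the start of the episode above 0.025 m).
It also fails if it takes over 112 s, if anything falls off the work surface, if the arm or the gripper's body presses on something with over 40 N, if the wrist force passes 120 N, or if a joint passes its speed limit or range.

## Working session

There is one attempt and no reset: what is moved stays moved. The work goes in short steps, Python scripts to look and compute and a shell command to move; the robot and the scene stay as the last step left them, time stands still between calls to the robot, and variables do not carry over. Pictures are saved under pics/ and viewed, at most 14 in all, crops included, and the job is handed in when it is done.

```bash
mkdir -p pics; cat > h.py <<'E'
import numpy as np, cv2
from station import bot
def cam(n):
    c=bot.read_camera(n); c['f']=200/np.tan(np.radians(c['fovy'])/2); return c
def pts(c):
    d=c['depth']; v,u=np.mgrid[:400,:640]
    P=np.stack([(u-c['cx'])/c['f']*d,(v-c['cy'])/c['f']*d,d],-1)
    return P@c['pose'][:3,:3].T+c['pose'][:3,3]
def save(c,n): cv2.imwrite('pics/'+n,c['pixels'][:,:,::-1])
E
python3 - <<'E'
from h import *
for n in ['top','side']:
    c=cam(n); save(c,n+'0.png'); np.savez('/tmp/'+n,**{k:v for k,v in c.items()}); print(n,c['fovy'],c['cx'],c['cy'],c['pose'].round(3).tolist())
print(bot.get_obs())
E
```

```text
top 49.09176595403049 325.7798835377564 202.1969408719687 [[-0.101, -0.953, 0.287, 0.119], [-0.995, 0.098, -0.025, 0.033], [-0.004, -0.288, -0.958, 1.445], [0.0, 0.0, 0.0, 1.0]]
side 57.02808898129885 322.61665920061245 197.5049564504133 [[-0.972, -0.145, 0.185, 0.297], [-0.234, 0.662, -0.712, 0.833], [-0.019, -0.735, -0.678, 0.885], [0.0, 0.0, 0.0, 1.0]]
{'t': 0.1, 'q': array([ 1.05892251,  0.47768748,  0.02232144,  1.55634887, -0.01149135,
        1.10928811, -0.08312184]), 'joint_vel': array([ 0.00025699,  0.0001183 ,  0.00087488, -0.00153419,  0.00153522,
       -0.00118525,  0.00041197]), 'joint_torque': array([ 3.95550480e-03, -5.97765648e+01,  1.61343846e+00, -2.81955224e+01,
        1.28356920e-02,  4.96500594e-03, -8.32924002e-06]), 'eef_pos': array([ 0.26499441, -0.62023407,  0.23044417]), 'tool_rot': array([-7.72340555e-04,  9.79687549e-01,  2.00528462e-01, -2.15979333e-04]), 'contact_force': array([ 0.04597399, -0.24968291,  1.35899127]), 'torque': array([-0.029322  , -0.0217461 ,  0.00880615]), 'grasp_force': 0.0, 'gripper_width': 1.0033811320930826}
```

View pics/top0.png

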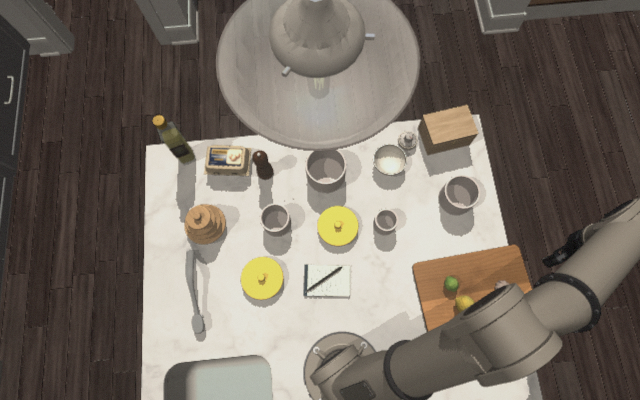

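View pics/side0.png

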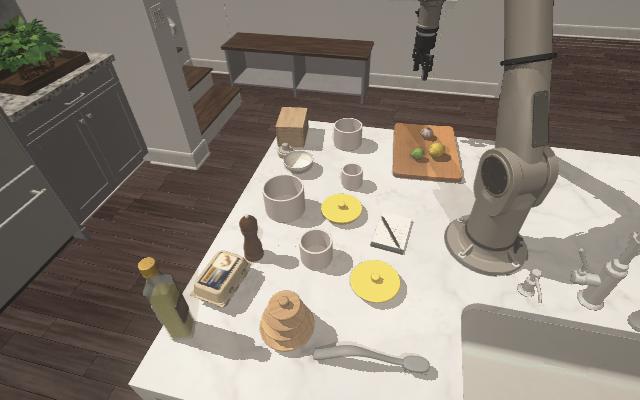

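The pile of wooden lids is at top (205,223) and side (287,320). What could be taken for it are the yellow lids at top (338,226) and (262,278), which are not meant.
The canisters in the top view are giant (326,168), large (460,195), medium (276,220) and small (386,221). The mill is at (263,165) and the bowl at (390,160).

```bash
python3 - <<'E'
from h import *
T=dict(np.load('/tmp/top.npz')); S=dict(np.load('/tmp/side.npz'))
def ray(c,u,v,z):
    d=c['pose'][:3,:3]@np.array([(u-c['cx'])/c['f'],(v-c['cy'])/c['f'],1]); o=c['pose'][:3,3]
    return o+d*(z-o[2])/d[2]
from scipy.optimize import least_squares
for nm,c,seeds in [('top',T,dict(s=(386,221),m=(276,220),l=(460,195),g=(326,168))),('side',S,dict(s=(352,176),m=(316,248),l=(348,132),g=(284,195)))]:
    P=pts(c)
    for k,h,D in [('s',.07,.076),('m',.08,.096),('l',.09,.116),('g',.1,.136)]:
        p=ray(c,*seeds[k],h)
        for it in range(4):
            r=np.hypot(*(P[...,:2]-p[:2]).transpose(2,0,1)); m=(r<D/2+(.02 if it<2 else .006))&(r>D/2-.006-(.02 if it<2 else .006))&(abs(P[...,2]-h)<.006)
            q=P[m][:,:2]
            f=least_squares(lambda a:np.hypot(q[:,0]-a[0],q[:,1]-a[1])-(D/2-.003),p[:2],loss='soft_l1',f_scale=.003); p=f.x
        print(nm,k,p.round(4),len(q),'z',np.median(P[m][:,2]).round(4),'rms',np.sqrt((f.fun**2).mean()).round(4))
    # pile levels
    u,v=(205,223) if nm=='top' else (287,320)
    a=ray(c,u,v,.1)[:2]
    for z in [.134,.116,.087,.058,.029]:
        m=(np.hypot(*(P[...,:2]-a).transpose(2,0,1))<.12)&(abs(P[...,2]-z)<.004); q=P[m][:,:2].astype(np.float32)
        if len(q)>3: print(nm,z,len(q),cv2.minEnclosingCircle(q),np.median(P[m][:,2]))
    for n,(u,v) in dict(mill=(261,156),bowl=(390,160),lamp=(315,110),bottle=(158,120)).items():
        if nm=='top': print(n,P[v,u])
c=T;cv2.imwrite('pics/crop.png',cv2.resize(c['pixels'][170:290,150:320,::-1],None,fx=4,fy=4))
E
```

```text
top s [ 0.4518 -0.1906] 130 z 0.0687 rms 0.0019
top m [0.494  0.1686] 157 z 0.0791 rms 0.0019
top l [ 0.5161 -0.4452] 204 z 0.0887 rms 0.002
top g [ 0.6498 -0.0129] 175 z 0.0983 rms 0.002
top 0.134 27 ((0.5081246495246887, 0.40337100625038147), 0.01085056085139513) 0.1330999258694192
top 0.116 313 ((0.5091651082038879, 0.40405288338661194), 0.039120420813560486) 0.11458526760945165
top 0.087 166 ((0.5077057480812073, 0.4055977165699005), 0.04884946346282959) 0.08566684635292288
top 0.058 213 ((0.5103505849838257, 0.40603581070899963), 0.058782629668712616) 0.05687211038835116
top 0.029 276 ((0.4820568561553955, 0.4135948419570923), 0.09636661410331726) 0.028261231498525552
mill [0.6766725  0.18826256 0.15944976]
bowl [ 0.68057937 -0.24540559  0.00796513]
lamp [0.38608026 0.02177186 0.95584958]
bottle [0.77132858 0.47034739 0.27741034]
side s [ 0.4524 -0.1898] 104 z 0.0686 rms 0.0023
side m [0.4944 0.1694] 218 z 0.0788 rms 0.002
side l [ 0.5163 -0.4447] 122 z 0.0886 rms 0.0023
side g [ 0.6504 -0.0123] 240 z 0.0989 rms 0.0024
side 0.134 69 ((0.5083954334259033, 0.4044969379901886), 0.011939899064600468) 0.13321917154625984
side 0.116 666 ((0.5101010203361511, 0.40375080704689026), 0.0394945852458477) 0.11541141519370296
side 0.087 508 ((0.508141040802002, 0.40661534667015076), 0.04876161739230156) 0.0864006108123368
side 0.058 529 ((0.5115571022033691, 0.4063574969768524), 0.05893929302692413) 0.05752539753852537
side 0.029 712 ((0.48229193687438965, 0.4414641559123993), 0.0970621258020401) 0.028790916938998212
```

View pics/crop.png

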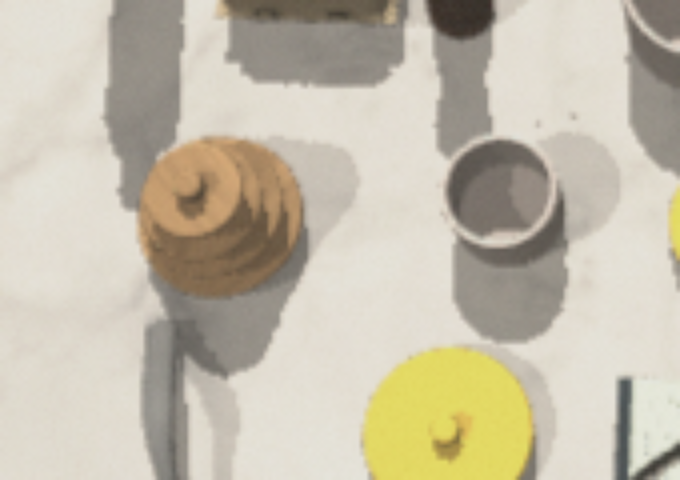

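The crop shows the brown stepped pile, with the small lid's knob at crop (190,187), and the yellow decoy at crop (445,432), so I take the wooden pile. Now I move towards it, turning the tool so its axes line up with the world.

```bash
python3 -m jog '[[43.7,-27.1,-3,0.404],[43.7,-27.1,-3,0.404],[43.7,-27.1,-3,0.404],[43.7,-27.1,-3,0.404],[43.7,-27.1,-3,0.404],[43.7,-27.1,-3,0.404],[43.7,-27.1,-3,0.404],[43.7,-27.1,-3,0.404],[43.7,-27.1,-3,0.404],[43.7,-27.1,-3,0.404],[43.7,-27.1,-3,0.404],[43.7,-27.1,-3,0.404],[43.7,-27.1,-3,0.404],[43.7,-27.1,-3,0.404],[43.7,-27.1,-3,0.404]]' -1 60
```

```text
t: 1.35
eef_pos: [0.5608, -0.1987, 0.2608]
tool_rot: [-0.0, 1.0, 0.001, -0.0]
contact_force: [0.1, -0.8, -0.7]
gripper_width: 0.997
grasp_force: 0.0
```

```bash
python3 -m jog '[[-5.1,-60.4,0,0],[-5.1,-60.4,0,0],[-5.1,-60.4,0,0],[-5.1,-60.4,0,0],[-5.1,-60.4,0,0],[-5.1,-60.4,0,0],[-5.1,-60.4,0,0],[-5.1,-60.4,0,0],[-5.1,-60.4,0,0],[-5.1,-60.4,0,0],[-5.1,-60.4,0,0],[-5.1,-60.4,0,0],[-5.1,-60.4,0,0],[-5.1,-60.4,0,0],[-5.1,-60.4,0,0],[-5.1,-60.4,0,0],[-5.1,-60.4,0,0]]' -0.2 60; cat >> h.py <<'E'
def disc(P,near,z,D,h=.004):
    a=np.array(near)
    m=(np.hypot(*(P[...,:2]-a).transpose(2,0,1))<D/2+.015)&(abs(P[...,2]-z)<h); q=P[m][:,:2].astype(np.float32)
    c,r=cv2.minEnclosingCircle(q); return np.round(c,4),round(r,4),len(q),np.median(P[m][:,2]).round(4)
E
python3 - <<'E'
from h import *
c=cam('wrist'); save(c,'w1.png'); P=pts(c); print(bot.get_obs()['eef_pos'])
for z,D in [(.134,.024),(.115,.078),(.086,.098),(.057,.118),(.028,.138)]:
    try: print(z,disc(P,(.509,.405),z,D))
    except Exception as e: print(z,e)
E
```

```text
t: 2.77
eef_pos: [0.51, 0.4035, 0.2605]
tool_rot: [0.001, 1.0, -0.0, -0.0]
contact_force: [0.7, -0.5, -0.7]
gripper_width: 0.601
grasp_force: 0.0
[0.51086681 0.40187729 0.26057244]
0.134 (array([0.5092, 0.4034]), 0.0113, 368, np.float64(0.1325))
0.115 (array([0.5091, 0.4031]), 0.039, 3530, np.float64(0.1148))
0.086 (array([0.5085, 0.4058]), 0.0489, 1299, np.float64(0.0857))
0.057 (array([0.5117, 0.4057]), 0.0589, 1418, np.float64(0.057))
0.028 (array([0.5095, 0.4057]), 0.069, 1070, np.float64(0.0281))
```

View pics/w1.png

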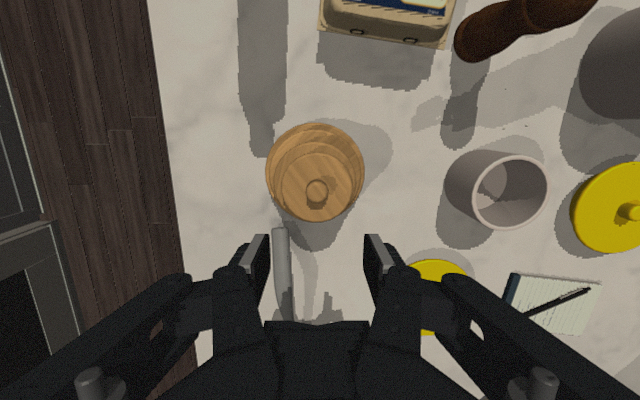

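The wrist view shows the pile with the small lid's knob at (317,190), and its position agrees with the other views. Next I descend and grip.

```bash
python3 -m jog '[[0,0,4,0],[0,0,8,0],[0,0,11,0],[0,0,13,0],[0,0,14,0],[0,0,14.35,0],[0,0,14.35,0]]' -0.2 60; python3 -m jog '[[0,0,0,0],[0,0,0,0],[0,0,0,0],[0,0,0,0],[0,0,0,0],[0,0,0,0]]' 1 60
```

```text
t: 3.4
eef_pos: [0.5108, 0.4025, 0.1178]
tool_rot: [0.0, 1.0, -0.001, 0.0]
contact_force: [-0.1, -0.2, -0.2]
gripper_width: 0.6
grasp_force: 0.0
t: 3.9
eef_pos: [0.5105, 0.4048, 0.119]
tool_rot: [-0.001, 1.0, -0.0, 0.001]
contact_force: [-0.5, -0.2, 5.6]
gripper_width: 0.236
grasp_force: 58.7
```

```bash
python3 -m jog '[[0,0,-0.5,0],[0,0,-1.5,0],[0,0,-3,0],[0,0,-5,0],[0,0,-7.5,0],[0,0,-9,0]]' && python3 -m jog '[[-0.2,2,0,0],[-0.5,5,0,0],[-0.9,9,0,0],[-5.7,59.4,0,0],[-5.7,59.4,0,0],[-5.7,59.4,0,0],[-5.7,59.4,0,0],[-5.7,59.4,0,0],[-5.7,59.4,0,0],[-5.7,59.4,0,0],[-5.7,59.4,0,0],[-5.7,59.4,0,0],[-5.7,59.4,0,0],[-5.7,59.4,0,0],[-5.7,59.4,0,0],[-5.7,59.4,0,0],[-5.7,59.4,0,0],[-5.7,59.4,0,0]]'
cat > chk.py <<'E'
import sys; from h import *
x,y,z,D,cx,cy,ch,cD=map(float,sys.argv[1:9]) # expected lid disc and canister
o=bot.get_obs(); print('tcp',o['eef_pos'].round(4),'f',o['contact_force'].round(1),o['gripper_width'])
for n in ['top','side','wrist']:
    P=pts(cam(n)); 
    for t,a in [('lid',((x,y),z,D,.006)),('can',((cx,cy),ch,cD,.004)),('nextlid',((.510,.4055),float(sys.argv[9]),float(sys.argv[10]),.004))]:
        try: print(n,t,*disc(P,*a))
        except Exception: print(n,t,'none')
E
python3 chk.py .452 -.190 .205 .078 .452 -.190 .07 .076 .086 .098
```

```text
t: 4.4
eef_pos: [0.51, 0.4047, 0.2106]
tool_rot: [-0.001, 1.0, 0.0, 0.001]
contact_force: [0.2, 0.5, 0.6]
gripper_width: 0.241
grasp_force: 58.7
t: 5.9
eef_pos: [0.4525, -0.1893, 0.208]
tool_rot: [-0.0, 1.0, -0.0, -0.0]
contact_force: [0.3, 0.8, -0.4]
gripper_width: 0.238
grasp_force: 58.8
tcp [ 0.4525 -0.1893  0.208 ] f [ 0.3  0.8 -0.4] 0.23802898049113488
top lid [ 0.4356 -0.1684] 0.0282 123 0.2025
top can [ 0.4481 -0.1853] 0.0361 43 0.0699
top nextlid [0.5082 0.4059] 0.0487 534 0.0857
side lid [ 0.4523 -0.1881] 0.041 202 0.2031
side can [ 0.4495 -0.1909] 0.0405 91 0.0697
side nextlid [0.5091 0.4063] 0.0493 1076 0.0866
wrist lid [ 0.4515 -0.1879] 0.0392 7731 0.2027
wrist can [ 0.4559 -0.1921] 0.0373 582 0.0692
wrist nextlid [0. 0.] 0.0 0 nan
  return _methods._mean(a, axis=axis, dtype=dtype,
  ret = ret.dtype.type(ret / rcount)
```

```bash
python3 -m jog '[[0,0.2,3,0],[0,0.2,6,0],[0,0.2,8.5,0],[0,0.2,10,0],[0,0.2,11,0],[0,0.2,11.8,0],[0,0.2,12.3,0],[0,0.2,12.6,0],[0,0.2,12.8,0],[0,0.2,12.8,0]]'
```

```text
t: 6.88
eef_pos: [0.4538, -0.1914, 0.0813]
tool_rot: [-0.0, 1.0, 0.0, 0.001]
contact_force: [-2.2, 1.7, 8.3]
gripper_width: 0.239
grasp_force: 59.7
```

```bash
python3 -m jog '[[0,0,0,0],[0,0,0,0],[0,0,0,0],[0,0,0,0],[0,0,-1,0],[0,0,-3,0],[0,0,-6,0],[0,0,-10,0],[0,0,-13,0]]' -0.2; python3 chk.py .452 -.190 .077 .078 .452 -.190 .07 .076 .086 .098 2>/dev/null
```

```text
t: 7.63
eef_pos: [0.4528, -0.1919, 0.213]
tool_rot: [0.0, 1.0, -0.0, 0.001]
contact_force: [0.3, -0.7, 0.1]
gripper_width: 0.602
grasp_force: 0.0
tcp [ 0.4528 -0.1919  0.213 ] f [ 0.3 -0.7  0.1] 0.6024744249290475
top lid [ 0.4516 -0.1909] 0.0393 308 0.0761
top can [ 0.4521 -0.1912] 0.0387 90 0.0728
top nextlid [0.5073 0.4061] 0.0492 556 0.0857
side lid [ 0.452  -0.1888] 0.0404 210 0.0767
side can [ 0.4494 -0.186 ] 0.0379 37 0.0713
side nextlid [0.509  0.4065] 0.05 1076 0.0865
wrist lid [ 0.4517 -0.1915] 0.039 3643 0.0764
wrist can [ 0.4517 -0.1915] 0.039 42 0.0736
wrist nextlid [0. 0.] 0.0 0 nan
```

```bash
python3 -m jog '[[5.5,-59.8,0,0],[5.5,-59.8,0,0],[5.5,-59.8,0,0],[5.5,-59.8,0,0],[5.5,-59.8,0,0],[5.5,-59.8,0,0],[5.5,-59.8,0,0],[5.5,-59.8,0,0],[5.5,-59.8,0,0],[5.5,-59.8,0,0],[5.5,-59.8,0,0],[5.5,-59.8,0,0],[5.5,-59.8,0,0],[5.5,-59.8,0,0],[5.5,-59.8,0,0],[5.5,-59.8,0,0],[5.5,-59.8,0,0]]'; python3 chk.py .5083 .406 .086 .098 .494 .169 .08 .096 .057 .118 2>/dev/null | grep -E 'tcp|wrist'
```

```text
t: 9.2
eef_pos: [0.5065, 0.4067, 0.208]
tool_rot: [0.001, 1.0, 0.001, -0.001]
contact_force: [0.3, 0.2, 0.2]
gripper_width: 0.6
grasp_force: 0.0
tcp [0.5065 0.4067 0.208 ] f [0.3 0.2 0.2] 0.600384440209298
wrist lid [0.5086 0.4061] 0.0489 6810 0.0859
wrist can [0.494  0.1684] 0.0484 1867 0.0793
wrist nextlid [0.5116 0.4058] 0.0589 1855 0.057
```

```bash
python3 -m jog '[[0,0,4,0],[0,0,7.5,0],[0,0,10,0],[0,0,11.3,0],[0,0,11.9,0],[0,0,12.1,0],[0,0,12.1,0]]' -0.2 60; python3 -m jog '[[0,0,0,0],[0,0,0,0],[0,0,0,0],[0,0,0,0],[0,0,0,0],[0,0,0,0]]' 1 60;  python3 -m jog '[[0,0,-0.5,0],[0,0,-1.5,0],[0,0,-3,0],[0,0,-5,0],[0,0,-7.5,0],[0,0,-9,0],[0,2,-9,0],[-0.2,5,-9,0],[-0.5,9,-9,0],[-0.8,13,-9,0],[-1.1,17,-9,0],[-1.3,21,-9,0],[-1.45,23,-9,0],[-1.45,23.7,-9,0],[-1.45,23.7,-9,0],[-1.45,23.7,-9,0]]'
python3 chk.py .4938 .169 .175 .098 .494 .169 .08 .096 .057 .118 2>/dev/null
```

```text
t: 9.93
eef_pos: [0.5085, 0.4063, 0.0898]
tool_rot: [-0.0, 1.0, -0.0, 0.001]
contact_force: [0.4, 0.1, 0.5]
gripper_width: 0.599
grasp_force: 0.0
t: 10.43
eef_pos: [0.5085, 0.4069, 0.0901]
tool_rot: [-0.001, 1.0, -0.0, 0.001]
contact_force: [0.0, 0.2, 6.8]
gripper_width: 0.235
grasp_force: 58.7
t: 11.77
eef_pos: [0.4933, 0.1703, 0.1793]
tool_rot: [-0.001, 1.0, 0.0, 0.0]
contact_force: [0.5, 0.7, -1.2]
gripper_width: 0.238
grasp_force: 58.9
tcp [0.4933 0.1703 0.1793] f [ 0.5  0.7 -1.2] 0.23755116247969918
top lid [0.4712 0.191 ] 0.0364 168 0.1739
top can [0.4628 0.1818] 0.0293 29 0.0792
top nextlid [0.5118 0.4067] 0.0591 753 0.0567
side lid [0.4928 0.1718] 0.0494 577 0.1748
side can [0.4948 0.1694] 0.0485 149 0.0798
side nextlid [0.5113 0.4066] 0.0595 1545 0.0579
wrist lid [0.4934 0.1711] 0.0492 13960 0.1742
wrist can [0.5211 0.1657] 0.0393 614 0.079
wrist nextlid [0.5121 0.4053] 0.0592 10628 0.0569
```

```bash
python3 -m jog '[[0,0.2,2,0],[0,0.2,4,0],[0,0.2,5.5,0],[0,0.2,6.7,0],[0,0.2,7.5,0],[0,0.2,8.1,0],[0,0.2,8.5,0],[0,0.2,8.75,0],[0,0.2,8.9,0],[0,0.2,8.9,0]]'
```

```text
t: 12.75
eef_pos: [0.4939, 0.168, 0.091]
tool_rot: [-0.0, 1.0, -0.0, 0.001]
contact_force: [-2.8, 1.1, 5.4]
gripper_width: 0.237
grasp_force: 59.6
```

```bash
python3 -m jog '[[0,0,0,0],[0,0,0,0],[0,0,0,0],[0,0,0,0],[0,0,-1,0],[0,0,-3,0],[0,0,-6,0],[0,0,-10,0],[0,0,-12,0],[0,0,-12,0]]' -0.2; python3 chk.py .494 .169 .087 .098 .494 .169 .08 .096 .057 .118 2>/dev/null | grep -v can
python3 -m jog '[[1.8,-23.9,0,0],[1.8,-23.9,0,0],[1.8,-23.9,0,0],[1.8,-23.9,0,0],[1.8,-23.9,0,0],[1.8,-23.9,0,0],[1.8,-23.9,0,0],[1.8,-23.9,0,0],[1.8,-23.9,3,0],[1.8,-23.9,3,0]]'; python3 chk.py .512 .4057 .057 .118 .494 .169 .087 .098 .028 .138 2>/dev/null
```

```text
t: 13.58
eef_pos: [0.4961, 0.1687, 0.2157]
tool_rot: [-0.002, 1.0, -0.0, 0.004]
contact_force: [-0.5, 1.2, -0.5]
gripper_width: 0.604
grasp_force: 0.0
tcp [0.4961 0.1687 0.2157] f [-0.5  1.2 -0.5] 0.6040733128100595
top lid [0.484  0.1849] 0.0437 197 0.0857
top nextlid [0.5114 0.4064] 0.0588 754 0.0567
side lid [0.4938 0.1681] 0.05 658 0.0869
side nextlid [0.5121 0.4068] 0.0599 1544 0.0578
wrist lid [0.4934 0.1675] 0.049 6691 0.0864
wrist nextlid [0.512  0.4053] 0.0592 8597 0.0569
t: 14.57
eef_pos: [0.5095, 0.4021, 0.1743]
tool_rot: [0.004, 1.0, -0.001, -0.003]
contact_force: [-0.8, -0.8, -1.0]
gripper_width: 0.6
grasp_force: 0.0
tcp [0.5095 0.4021 0.1743] f [-0.8 -0.8 -1. ] 0.6004019899282499
top lid [0.503  0.4135] 0.0571 430 0.0565
top can [0.528  0.1624] 0.0326 54 0.0862
top nextlid [0.4879 0.4166] 0.0635 159 0.0276
side lid [0.5115 0.4064] 0.0591 1555 0.0578
side can [0.4937 0.1686] 0.0499 639 0.0868
side nextlid [0.5095 0.4067] 0.0692 636 0.0289
wrist lid [0.5113 0.4059] 0.0591 10222 0.0572
wrist can [0.4939 0.1681] 0.0497 7846 0.0867
wrist nextlid [0.5097 0.4059] 0.0688 1480 0.0282
```

```bash
python3 -m jog '[[0,0,2,0],[0,0,5,0],[0,0,8,0],[0,0,10,0],[0,0,11.3,0],[0,0,11.9,0],[0,0,12.1,0],[0,0,12.1,0],[0,0,12.1,0]]' -0.2 70; python3 -m jog '[[0,0,0,0],[0,0,0,0],[0,0,0,0],[0,0,0,0],[0,0,0,0],[0,0,0,0]]' 1 70;  python3 -m jog '[[0,0,-0.5,0],[0,0,-1.5,0],[0,0,-3,0],[0,0,-5,0],[0,0,-7.5,0],[0,0,-10.5,0],[0,0,-13,0],[0,2,-13,0],[0,5,-13,0],[0,8.5,-13,0],[0.1,12,-13,0],[0.1,15.5,-13,0],[0.1,19,-13,0],[0.2,22.5,-13,0],[0.2,26,-13,0],[0.2,29.5,-13,0]]'
```

```text
t: 15.47
eef_pos: [0.5121, 0.4069, 0.0604]
tool_rot: [-0.001, 1.0, -0.0, 0.001]
contact_force: [-0.1, -0.4, 0.4]
gripper_width: 0.6
grasp_force: 0.0
t: 15.97
eef_pos: [0.5118, 0.407, 0.0598]
tool_rot: [-0.001, 1.0, -0.0, 0.001]
contact_force: [-0.9, 0.8, 5.6]
gripper_width: 0.236
grasp_force: 68.4
t: 17.3
eef_pos: [0.5126, 0.1093, 0.1892]
tool_rot: [0.0, 1.0, -0.0, -0.0]
contact_force: [1.3, 0.1, -1.9]
gripper_width: 0.236
grasp_force: 68.7
```

```bash
python3 -m jog '[[0,3.5,0,0],[0.1,7,0,0],[0.1,10.5,0,0],[0.1,14,0,0],[0.1,17.5,0,0],[0.2,21,0,0],[0.2,24.5,0,0],[0.2,28,0,0],[0.2,31.5,0,0],[0.3,35,0,0],[0.3,38.5,0,0],[0.3,42,0,0],[0.3,45.5,0,0],[0.3,49,0,0],[0.3,52,0,0],[0.3,54.5,0,0],[0.3,55.6,0,0],[0.3,55.6,0,0],[0.3,55.6,0,0],[0.3,55.6,0,0]]'; python3 chk.py .516 -.445 .185 .118 .516 -.445 .09 .116 .028 .138 2>/dev/null
```

```text
t: 18.97
eef_pos: [0.5168, -0.4423, 0.1888]
tool_rot: [-0.001, 1.0, 0.001, 0.0]
contact_force: [0.2, 0.1, -0.9]
gripper_width: 0.237
grasp_force: 68.7
tcp [ 0.5168 -0.4423  0.1888] f [ 0.2  0.1 -0.9] 0.23725718532886397
top lid [ 0.5166 -0.4379] 0.0587 569 0.1854
top can [ 0.515  -0.4439] 0.0571 90 0.0891
top nextlid [0.5097 0.4066] 0.0693 1007 0.0279
side lid [ 0.514  -0.4397] 0.0617 336 0.1861
side can [ 0.5166 -0.445 ] 0.0602 89 0.0891
side nextlid [0.5094 0.4062] 0.0695 2044 0.029
wrist lid [ 0.5169 -0.4423] 0.0591 21031 0.1859
wrist can [ 0.5662 -0.4533] 0.0281 215 0.0891
wrist nextlid [0. 0.] 0.0 0 nan
```

```bash
python3 -m jog '[[0,0.25,2,0],[0,0.25,4,0],[0,0.25,5.5,0],[0,0.25,6.7,0],[0,0.25,7.5,0],[0,0.25,8.1,0],[0,0.25,8.5,0],[0,0.25,8.75,0],[0,0.25,8.9,0],[0,0.25,8.9,0]]'; python3 -m jog '[[0,0,0,0],[0,0,0,0],[0,0,0,0],[0,0,0,0],[0,0,-1,0],[0,0,-3,0],[0,0,-6,0],[0,0,-10,0],[0,0,-11,0],[0,0,-11,0]]' -0.2; python3 chk.py .516 -.445 .096 .118 .516 -.445 .09 .116 .028 .138 2>/dev/null
```

```text
t: 19.95
eef_pos: [0.5162, -0.4475, 0.1001]
tool_rot: [0.0, 1.0, -0.0, 0.0]
contact_force: [-0.8, 0.5, -1.5]
gripper_width: 0.235
grasp_force: 68.7
t: 20.78
eef_pos: [0.5183, -0.449, 0.2157]
tool_rot: [0.003, 1.0, -0.0, 0.004]
contact_force: [-0.2, -0.2, -0.6]
gripper_width: 0.602
grasp_force: 0.0
tcp [ 0.5183 -0.449   0.2157] f [-0.2 -0.2 -0.6] 0.6021487961158554
top lid [ 0.5163 -0.4456] 0.0599 861 0.096
top can [ 0.517  -0.4456] 0.0603 240 0.0927
top nextlid [0.5102 0.4066] 0.0695 1013 0.0277
side lid [ 0.518  -0.4466] 0.0615 353 0.0967
side can [ 0.5168 -0.4436] 0.0574 58 0.0913
side nextlid [0.5094 0.4063] 0.0692 2045 0.0291
wrist lid [ 0.5162 -0.4476] 0.0589 10665 0.0963
wrist can [ 0.5161 -0.4476] 0.0589 50 0.0937
wrist nextlid [0. 0.] 0.0 0 nan
```

```bash
python3 -m jog '[[-0.7,-85.4,0,0],[-0.7,-85.4,0,0],[-0.7,-85.4,0,0],[-0.7,-85.4,0,0],[-0.7,-85.4,0,0],[-0.7,-85.4,0,0],[-0.7,-85.4,0,0],[-0.7,-85.4,0,0],[-0.7,-85.4,0,0],[-0.7,-85.4,0,0],[-0.7,-85.4,0,0],[-0.7,-85.4,0,0],[-0.7,-85.4,0,0],[-0.7,-85.4,0,0],[-0.7,-85.4,0,0],[-0.7,-85.4,0,0],[-0.7,-85.4,0,0],[-0.7,-85.4,0,0],[-0.7,-85.4,0,0],[-0.7,-85.4,0,0]]'
```

```text
t: 22.6
eef_pos: [0.5083, 0.3872, 0.208]
tool_rot: [0.001, 1.0, -0.0, -0.001]
contact_force: [0.3, 0.0, -0.2]
gripper_width: 0.6
grasp_force: 0.0
```

```bash
python3 -m jog '[[0,-2,0,0],[0,-2,4,0],[0,-2,4,0],[0,-2,4,0],[0,-2,4,0],[0,-2,4,0]]'; python3 chk.py .51 .4062 .028 .138 .650 -.0127 .1 .136 .028 .138 2>/dev/null | grep -v next
```

```text
t: 23.1
eef_pos: [0.5103, 0.4056, 0.1711]
tool_rot: [-0.0, 1.0, -0.001, 0.001]
contact_force: [-0.6, -0.2, 0.8]
gripper_width: 0.601
grasp_force: 0.0
tcp [0.5103 0.4056 0.1711] f [-0.6 -0.2  0.8] 0.6009529715033191
top lid [0.5031 0.4117] 0.0686 622 0.028
top can [ 0.6495 -0.0129] 0.068 128 0.0996
side lid [0.5096 0.4059] 0.0695 2111 0.0291
side can [ 0.5896 -0.0017] 0.0237 18 0.099
wrist lid [0.5097 0.4061] 0.0688 12222 0.0285
wrist can [0. 0.] 0.0 0 nan
```

```bash
python3 -m jog '[[0,0,3.5,0],[0,0,7,0],[0,0,10,0],[0,0,12,0],[0,0,13.2,0],[0,0,13.7,0],[0,0,13.9,0],[0,0,13.9,0],[0,0,13.9,0]]' -0.2 80; python3 -m jog '[[0,0,0,0],[0,0,0,0],[0,0,0,0],[0,0,0,0],[0,0,0,0],[0,0,0,0]]' 1 80;  python3 -m jog '[[0,0,-0.5,0],[0,0,-1.5,0],[0,0,-3,0],[0,0,-5,0],[0,0,-7.5,0],[0,0,-10.5,0],[0,0,-13.5,0],[0,0,-16.5,0],[0,1,-19,0],[0,3.5,-20,0],[0,7,-20,0],[0,10.5,-20,0],[0,14,-20,0],[0,17.5,-20,0],[0,21,-20,0],[0,24.5,-20,0],[0,28,-20,0],[0,30,-20,0]]'
```

```text
t: 24.0
eef_pos: [0.5103, 0.4068, 0.0325]
tool_rot: [-0.001, 1.0, -0.0, 0.001]
contact_force: [0.3, 0.5, -0.1]
gripper_width: 0.605
grasp_force: 0.0
t: 24.5
eef_pos: [0.51, 0.4066, 0.032]
tool_rot: [-0.001, 1.0, -0.0, 0.001]
contact_force: [0.3, -1.5, 7.0]
gripper_width: 0.232
grasp_force: 78.1
t: 26.0
eef_pos: [0.5091, 0.1014, 0.232]
tool_rot: [0.001, 1.0, -0.002, 0.0]
contact_force: [0.1, -0.2, -1.8]
gripper_width: 0.231
grasp_force: 78.5
```

```bash
python3 -m jog '[[1,1,0,0],[3,2.6,0,0],[5.5,4.7,0,0],[8,6.8,0,0],[10.5,9,0,0],[12.7,10.9,0,0],[13.8,11.8,0,0],[14,12,0,0],[14,12,2,0],[14,12,4.5,0],[14,12,5,0],[14,12,5,0],[14,12,5,0]]'; python3 chk.py .65 -.0127 .18 .138 .650 -.0127 .1 .136 .028 .138 2>/dev/null | grep -v next
```

```text
t: 27.08
eef_pos: [0.6494, -0.013, 0.1817]
tool_rot: [-0.0, 1.0, 0.001, 0.0]
contact_force: [0.3, -0.7, -0.6]
gripper_width: 0.233
grasp_force: 78.5
tcp [ 0.6494 -0.013   0.1817] f [ 0.3 -0.7 -0.6] 0.23332840569788998
top lid [0.6299 0.0035] 0.063 524 0.1779
top can [ 0.6265 -0.0016] 0.0612 76 0.0986
side lid [ 0.6493 -0.012 ] 0.0696 804 0.179
side can [ 0.6511 -0.0126] 0.068 137 0.0992
wrist lid [ 0.6504 -0.0132] 0.069 28506 0.1789
wrist can [0. 0.] 0.0 0 nan
```

```bash
python3 -m jog '[[0,0,2,0],[0,0,3.5,0],[0,0,4.8,0],[0,0,5.8,0],[0,0,6.4,0],[0,0,6.8,0],[0,0,7.1,0],[0,0,7.3,0],[0,0,7.3,0]]'; python3 -m jog '[[0,0,0,0],[0,0,0,0],[0,0,0,0],[0,0,0,0],[0,0,-1,0],[0,0,-3,0],[0,0,-6,0],[0,0,-10,0],[0,0,-13,0],[0,0,-15,0],[0,0,-15,0],[0,0,-15,0]]' -0.2; python3 chk.py .65 -.0127 .107 .138 .650 -.0127 .1 .136 .028 .138 2>/dev/null | grep -v next
python3 -m jog '[[-5,30,-5,0],[-5,30,-5,0],[-5,30,-5,0],[-5,30,-5,0],[-5,30,-5,0],[-5,30,-5,0],[-5,30,-5,0],[-5,30,-5,0],[-5,30,-5,0]]'
python3 - <<'E'
from h import *
for n in ['top','side']:
    c=cam(n); P=pts(c)
    if n=='side': save(c,'end.png')
    for k,x,y,z,D in [('s',.452,-.19,.077,.078),('m',.494,.169,.087,.098),('l',.516,-.445,.097,.118),('g',.65,-.013,.107,.138)]:
        r=np.hypot(P[...,0]-x,P[...,1]-y); q=P[(r<D/2-.004)&(r>.018)&(abs(P[...,2]-z)<.01)]
        A=np.linalg.lstsq(np.c_[q[:,:2]-q[:,:2].mean(0),np.ones(len(q))],q[:,2],rcond=None)[0]
        print(n,k,*disc(P,(x,y),z,D),'tilt',A.round(3)) if len(q) else print(n,k,'hidden')
E
```

```text
t: 27.98
eef_pos: [0.6502, -0.014, 0.1099]
tool_rot: [0.0, 1.0, -0.0, 0.001]
contact_force: [-4.5, 0.1, 6.6]
gripper_width: 0.23
grasp_force: 79.7
t: 28.98
eef_pos: [0.6501, -0.0139, 0.26]
tool_rot: [-0.0, 1.0, -0.0, 0.002]
contact_force: [0.0, 0.6, -1.0]
gripper_width: 0.596
grasp_force: 0.0
tcp [ 0.6501 -0.0139  0.26  ] f [ 0.   0.6 -1. ] 0.5958144344265626
top lid [ 0.6461 -0.0099] 0.0687 832 0.1059
top can [ 0.6485 -0.0117] 0.0678 233 0.1025
side lid [ 0.6495 -0.0128] 0.0696 902 0.1066
side can [ 0.6497 -0.0113] 0.0691 100 0.1026
wrist lid [ 0.6496 -0.0142] 0.0689 11695 0.1063
wrist can [ 0.6496 -0.0141] 0.0689 51 0.1037
t: 29.88
eef_pos: [0.5963, -0.3213, 0.3067]
tool_rot: [0.001, 1.0, -0.005, -0.001]
contact_force: [0.3, 0.0, 0.1]
gripper_width: 0.598
grasp_force: 0.0
top s [ 0.4516 -0.1912] 0.0391 312 0.0765 tilt [ 0.011 -0.     0.076]
top m [0.4934 0.1682] 0.0491 522 0.0861 tilt [-0.004 -0.005  0.086]
top l hidden
top g [ 0.6476 -0.0133] 0.0697 928 0.1062 tilt [0.    0.001 0.106]
side s [ 0.4498 -0.1923] 0.0411 199 0.0769 tilt [ 0.002 -0.023  0.077]
side m [0.4926 0.1677] 0.0501 645 0.087 tilt [-0.008 -0.003  0.087]
side l [ 0.5121 -0.4474] 0.0634 332 0.0968 tilt [ 0.003 -0.014  0.097]
side g [ 0.651  -0.0122] 0.0701 870 0.1068 tilt [-0.    -0.004  0.107]<stdin>:7: RuntimeWarning: Mean of empty slice.
  ret = um.true_divide(
```

View pics/end.png

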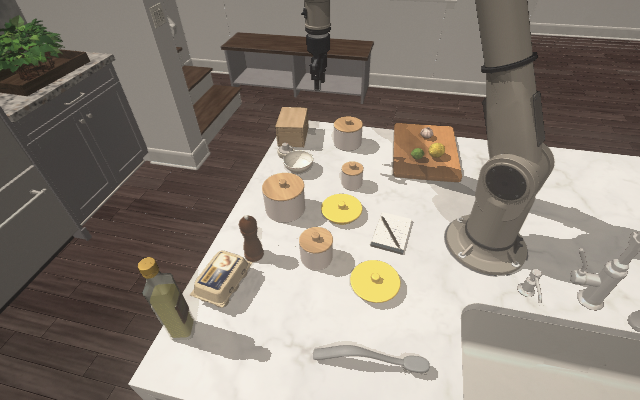

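The side view shows all four canisters lidded and level, at (348,130), (352,172), (284,190) and (316,245). The mill (252,240) and bowl (298,160) have not moved, and the arm is clear, so I hand in.

```bash
python3 -m jog '[[0,0,0,0],[0,0,0,0],[0,0,0,0],[0,0,0,0]]' && python3 -c "
from station import bot; print(bot.hand_in())"
```

```text
t: 30.32
eef_pos: [0.5997, -0.3127, 0.3077]
tool_rot: [-0.0, 1.0, 0.001, -0.0]
contact_force: [1.0, 0.1, 1.0]
gripper_width: 0.596
grasp_force: 0.0
the job is handed in; nothing more can be done
None
```

All four lids are seated on their own canisters, within about 3 mm of centre and level by camera, and the job was handed in at about 30 s; the hand-in returned no verdict.

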